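# Fit the receiver carriage to the evaporator stand and start its flange nut

## Task

Fit the receiving-flask carriage to the evaporator stand: push it under the low guide bridge until its slot is fully home around the stud. Set the black flange nut flange-down and square on the stud, slowly turn it backwards (counterclockwise from above) until its thread drops in, then screw it down clockwise until its flange sits on the carriage, and let go. Leave the jar, the flask and the spanner alone.

Things in the scene. Friction and masses are not known exactly. Their poses are not given: they have to be found in the camera images.
- base: Navy steel base plate of the stand, 160 x 470 mm, fixed on the bench; origin under its centre, top face 14 mm above it. Its +y axis is the direction in which the carriage goes in. A cast foot with three empty rod sockets (118 mm along x, 34 mm along y, 36 mm above the plate) stands at y = +208 mm
- bridge_mouth (a point): Middle of the entry of the guide bridge, at plate level, on the base's centre line (base x = 0, y = +42 mm). The bridge is a steel strap across x, 30 mm deep along y (y = 42 to 72 mm); the tunnel under it is 78 mm wide and 12 mm high above the plate, the strap's top is 17 mm above the plate
- stud: Fixed upright steel stud on the base's centre line at base y = +120 mm; origin on its axis at the base plate's top face, axes parallel to the base's. Plain shank 24 mm across, 8 mm up; then a coarse right-hand two-start thread 26 mm across (12 mm a turn), whose two upper ends lie 20.5 mm up, one on its +y side, one on its -y side; then a plain nose 21 mm across, the last 4 mm tapered to 14 mm
- stud_tip (a point): Tip of the stud's nose, on its axis, 34 mm above the base plate. The stud enters the nut with about 1 mm of play all round
- carriage: Loose aluminium slide, 0.5 kg: plate 70 mm (x) by 220 mm (y), 8 mm thick, lying flat on the base plate in front of the bridge, somewhat askew; origin under the plate's centre, +y towards its nose (front edge y = +110 mm). A 30 mm wide slot runs from the nose back to y = +72 mm. On it a black cradle ring for a flask, 64 mm across, top 30 mm above the underside, centred at y = -36 mm
- carriage_slot (a point): Point on the carriage's centre line at its underside, y = +84 mm: the stud's axis stands here when the slot's end touches the stud (fully home)
- carriage_tab (a point): Middle of the top edge of the carriage's upright pull tab (carriage y = -105 mm), 50 mm above the underside. The tab is 56 mm wide along x and 10 mm thick along y; 32 mm of clear plate lies between it and the cradle ring
- nut: Black plastic flange nut, 80 g, standing on its flange on the bench; origin at the centre of the underside, z up. Round flange 50 mm across and 6 mm thick; above it a hexagon 40 mm across flats, up to 26 mm, one pair of flats facing its +x and -x. It rises and falls freely on the thread while it is turned if the fingers stand 2 to 3 mm (in all) clear of the flats
- nut_start (a point): Lower end of one of the two threads inside the nut (the other is opposite): nut x = 12.9 mm, 3.2 mm above the underside. Set on the stud the nut rests with this end 17 to 23 mm above the base plate; turned counterclockwise it climbs to 23 mm, then drops 6 mm (every half turn). Turned clockwise from there it winds down 12 mm a turn to its seat on the carriage (11.2 mm) after about half a turn
- jar: Amber jar with blue cap, 54 mm across, 75 mm high, on the bench; origin at its underside; leave alone
- flask: Small stoppered conical flask, 62 mm across, 94 mm high, on the bench; origin at its underside; leave alone
- spanner: Steel spanner 160 mm long lying on the bench; leave alone
Things that resemble listed ones, but are neither listed nor needed, are in the scene too. Several things have the shape of the carriage; the one meant has the colours described above.

How it is judged:
By the outcome, as a careful person would: the job done as asked, in the order asked, and still so for the second after the job is handed in, with the robot touching nothing.
It also fails if it takes over 72 s, if anything falls off the work surface, if the arm or the gripper's body presses on something with over 40 N, if the wrist force passes 120 N, or if a joint passes its speed limit or range.

## Robot

A 6-joint arm with a two-finger parallel gripper is mounted at the origin on the work surface. World frame = base frame: x ahead of the robot, y to its left, z up, the work surface at z = 0. Lengths are in m, angles in rad, forces in N, time in s.
With the tool pointing down it reaches from about 0.35 to 0.925 m from the base axis. Payload 6.4 kg.
Tool frame: the origin (TCP) lies on the centre line of the jaws, within the pads' length; the fingertips stand tcp_to_tips ahead of it and the grasp point (between the pads) lies 6 mm ahead of it (tcp_to_tips is the distance from the TCP to the fingertips, in m); z points along the fingers, y is the line along which they close (so a half turn about z gives the same grasp; the last joint's range is limited). The gripper opens to 94 mm and grips with 3 to 60 N. Pads are 16 mm wide; open, the fingers measure 119 mm over their backs; the gripper's body (75 mm by 177 mm) begins 78 mm behind the grasp point.
Start: joints at [1.141, 0.245, 1.558, -0, 1.339, -0.174], TCP at [0.164, 0.629, 0.23] pointing down, gripper open.
Joint ranges: [-3.13, 3.13], [-1.02, 2.26], [0.13, 2.54], [-0.95, 4.09], [0.21, 2.88], [-2.74, 2.74]. Speed limits (rad/s): [2.57, 2.57, 3.14, 3.14, 3.14, 3.14].

## Interface

Orientations are given as a unit quaternion [w, x, y, z].
In Python, from plant import * gives the robot as it stands.
- The arm moves only by the shell command python3 -m creep 'ROWS' [FORCE]. ROWS is JSON, a list of rows, each a list of 7 numbers: the opening in per cent of the stroke, from 0 (shut) to 100 (fully open), then the shift along the tool's x, y, z in cm, then the turn, a rotation vector about the tool's x, y, z in rad. A call has 1 to 20 rows; each row shifts and turns the commanded pose from where the row before left it, along the tool's axes as they then stand; what a row does not reach is not made up. A row lasts 1/10 s, in which the tool goes at most 50 mm and 8.59 degrees, less where a joint would pass 70% of its speed; a pose out of reach is approached as far as the arm can. A call is refused whole if a number of a shift passes 5 or a number of a turn 0.15, either way. A call with a gripper value outside its range is refused whole. The fingers move at their own pace and stop on an object; FORCE is the grip in N (left out, the last holds). Time passes only in rows, so rows that do not move let the fingers close. It gives the time, the measured TCP pose, the force, the opening and the grip force at its end, in the units of the state.
- observe(): the state, without advancing time (a new reading comes with each control period).
- snapshot(name): name is "side" or "top"; returns (picture, depth): 400x640x3 uint8, red, green, blue; 400x640 float32, m along the optical axis (not along the pixel's ray), 0 where there is no reading.
- camera_params(name): a dict with "K" (3x3 intrinsics, pixels), "rvec" (rotation vector, rad) and "tvec" (3), from world to camera coordinates, as OpenCV has them. Camera axes: x right, y down, z forward; pixel columns grow to the right and rows downward; lengths in m; the calibration is good to about 2 mm. A picture is of the moment at which its call begins. camera_params takes no time and is no camera call.
- hand_in(): hands the job in; it is judged then, once.
The state is a dict: "time_s": time; "joint_pos": joint angles; "qd": joint speeds; "joint_efforts": joint torques, N m; "tcp_pos": TCP position; "ee_rot": TCP orientation; "wrist_force": force on the tool from outside, world axes, zero at the start; "torque": the same for the moment, N m; "opening": opening from 0.0 (shut) to 1.0 (fully open); "grip_force": force on a finger pad.
Only numpy, scipy, OpenCV 4.12 (cv2) and the standard library are available. Lean on these libraries where they do the work, as an engineer would, in place of code of your own. Each camera call takes 0.05 s, during which the arm holds its last target. There are 200 camera calls.

## Working session

There is one attempt and no reset: what is moved stays moved. The work goes in short steps, Python scripts to look and compute and a shell command to move; the robot and the scene stay as the last step left them, time stands still between calls to the robot, and variables do not carry over. Pictures are saved under pics/ and viewed, at most 10 in all, crops included, and the job is handed in when it is done.

```bash
mkdir -p pics; ls; python3 - <<'E'
from plant import *
import cv2,numpy as np
s=observe();print({k:np.round(v,3).tolist() for k,v in s.items()})
for n in("side","top"):
    im,d=snapshot(n);cv2.imwrite(f"pics/{n}0.png",im[:,:,::-1]);np.save(f"pics/{n}0.npy",d)
    p=camera_params(n);print(n,p)
E
```

```text
pics
{'time_s': 0.0, 'joint_pos': [1.141, 0.246, 1.559, -0.0, 1.339, -0.174], 'qd': [0.001, 0.0, 0.002, -0.001, 0.001, -0.0], 'joint_efforts': [0.002, -41.585, -31.46, 0.069, 0.033, -0.0], 'tcp_pos': [0.164, 0.628, 0.229], 'ee_rot': [-0.0, 0.128, 0.992, -0.001], 'wrist_force': [-0.019, -0.003, 0.523], 'torque': [0.017, -0.002, -0.018], 'grip_force': 0.0, 'opening': 0.999}
side {'K': array([[503.31916962,   0.        , 323.17779153],
       [  0.        , 503.31916962, 199.07937046],
       [  0.        ,   0.        ,   1.        ]]), 'rvec': array([ 2.12037268, -0.7661083 ,  0.36026308]), 'tvec': array([-0.33025491,  0.22182054,  1.01776816])}
top {'K': array([[472.48155295,   0.        , 313.76120552],
       [  0.        , 472.48155295, 190.53736554],
       [  0.        ,   0.        ,   1.        ]]), 'rvec': array([ 2.09975082, -2.1278873 ,  0.18807814]), 'tvec': array([-0.01795475,  0.46037275,  1.09465558])}
```

View pics/top0.png

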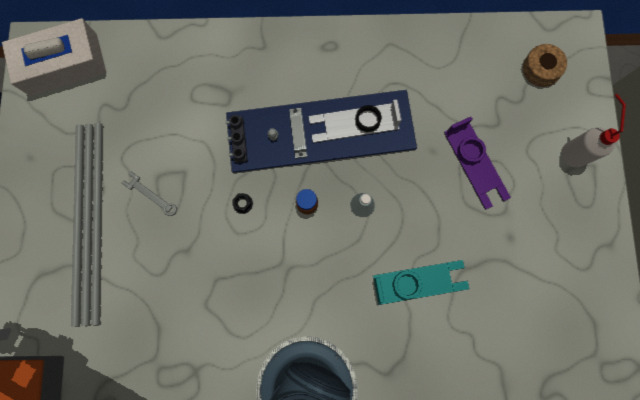

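View pics/side0.png

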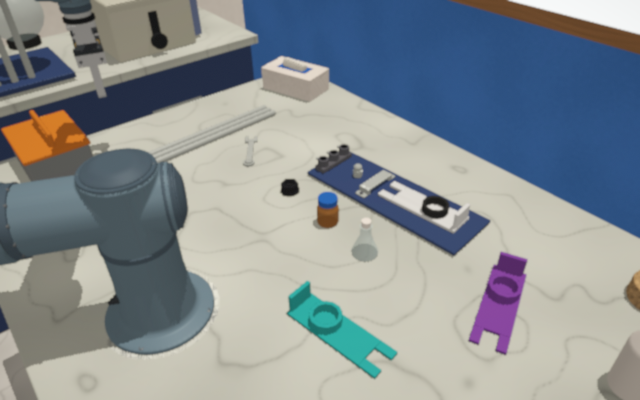

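Top view: the candidates for the carriage are silver with a black ring at (355,122), purple at (478,163) and teal at (420,283). Only the silver one matches, as aluminium with a black cradle that lies on the navy base in front of the bridge (298,132). The stud is at (272,134) and the nut at (242,203). I'll measure and check this in a crop.

```bash
cat > h.py <<'E'
import cv2,numpy as np
from plant import *
def cam(n):
    p=camera_params(n);return p["K"],cv2.Rodrigues(p["rvec"])[0],np.array(p["tvec"]).ravel()
def ray(n,uv,z):
    K,R,t=cam(n);c=-R.T@t;uv=np.atleast_2d(uv).astype(float)
    d=(np.linalg.inv(K)@np.c_[uv,np.ones(len(uv))].T).T@R
    return c+d*((z-c[2])/d[:,2])[:,None]
def proj(n,P):
    K,R,t=cam(n);q=(R@np.atleast_2d(P).T).T+t;q=q@K.T;return q[:,:2]/q[:,2:]
def cloud(n,d):
    K,R,t=cam(n);v,u=np.indices(d.shape);x=np.stack([(u-K[0,2])/K[0,0]*d,(v-K[1,2])/K[1,1]*d,d],-1)
    return (x-t)@R
E
python3 - <<'E'
from h import *
im=cv2.imread("pics/top0.png");d=np.load("pics/top0.npy");X=cloud("top",d)
hsv=cv2.cvtColor(im,cv2.COLOR_BGR2HSV)
print("bench z",np.median(X[230:250,300:350,2]))
roi=np.zeros(im.shape[:2],bool);roi[85:178,220:422]=1
navy=roi&(hsv[...,0]>105)&(hsv[...,0]<130)&(hsv[...,1]>110)
hull=cv2.convexHull(np.argwhere(navy)[:,::-1].astype(np.int32))
P=ray("top",hull[:,0],.014)[:,:2].astype(np.float32);r=cv2.minAreaRect(P);print("base",r)
w=roi&(hsv[...,1]<50)&(hsv[...,2]>170)
n,l,s,c=cv2.connectedComponentsWithStats(w.astype(np.uint8))
for i in range(1,n):
    if s[i,4]>30:
        pts=np.argwhere(l==i)[:,::-1].astype(np.int32)
        print("white",s[i],cv2.minAreaRect(ray("top",pts,.022)[:,:2].astype(np.float32)))
for nm,uv,z in(("stud",(272,134),.048),("nut",(242.5,203),.026)):
    print(nm,ray("top",uv,z), X[uv[1],int(uv[0])])
dk=np.zeros_like(roi);dk[188:220,228:258]=1
dk&=hsv[...,2]<70
pts=np.argwhere(dk)[:,::-1].astype(np.int32);print("nut",cv2.minEnclosingCircle(pts),cv2.minAreaRect(ray("top",pts,.015)[:,:2].astype(np.float32)))
big=cv2.resize(im[85:220,220:420],None,fx=4,fy=4,interpolation=cv2.INTER_CUBIC);cv2.imwrite("pics/crop1.png",big[:540])
E
```

```text
bench z 0.0006614902880777021
base ((0.62087082862854, -0.04182542860507965), (0.15613950788974762, 0.4632745087146759), 6.601711750030518)
white [377 105  17  27 273] ((0.6486893892288208, -0.20543275773525238), (0.04046228900551796, 0.06902820616960526), 88.96984100341797)
white [310 109  51  33 924] ((0.6325839757919312, -0.07825135439634323), (0.06749074161052704, 0.11906777322292328), 8.376700401306152)
white [360 113  16  13 162] ((0.6466564536094666, -0.16182295978069305), (0.037903498858213425, 0.0318436399102211), 88.98699188232422)
stud [[0.60273672 0.07705877 0.048     ]] [0.60233394 0.07692862 0.0492455 ]
nut [[0.43521099 0.15063365 0.026     ]] [ 0.44020902  0.156799   -0.00335394]
nut ((242.0, 202.92105102539062), 10.364814758300781) ((0.4372504949569702, 0.15252189338207245), (0.05037209019064903, 0.04704805463552475), 0.7577226161956787)
```

View pics/crop1.png

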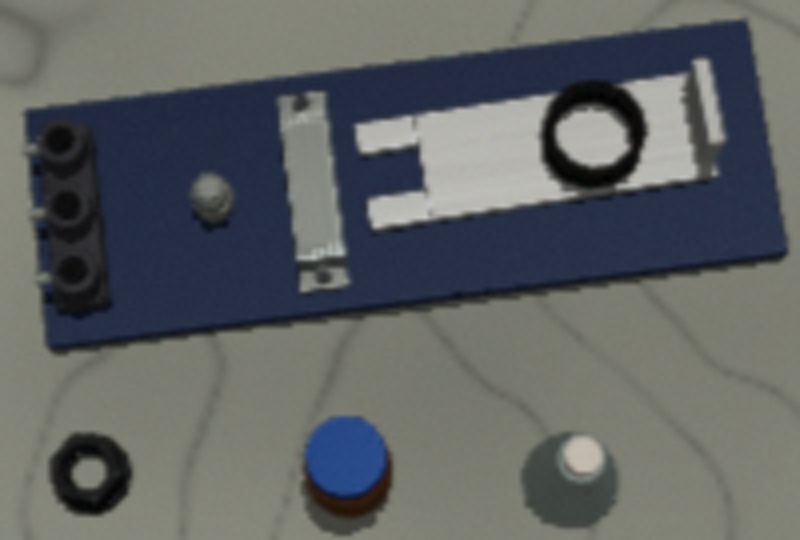

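The crop confirms it: silver plate with black ring and tab at crop (540,130), fork towards the bridge (313,190), stud (212,198), nut (90,473). Next I'll get finer pose estimates.

```bash
python3 - <<'E'
from h import *
im=cv2.imread("pics/top0.png");g=cv2.cvtColor(im,cv2.COLOR_BGR2GRAY).astype(float);b=im.astype(float)
K,R,t=cam("top");print("cam",-R.T@t)
def cross(a,th): # subpixel crossings
    i=np.nonzero((a[:-1]-th)*(a[1:]-th)<0)[0];return i+(th-a[i])/(a[i+1]-a[i])
def fit(P,n):
    P=P[:,:2];v=cv2.fitLine(P.astype(np.float32),cv2.DIST_HUBER,0,.001,.001).ravel()
    if v[1]<0:v[:2]*=-1
    print(n,"yaw",np.degrees(np.arctan2(-v[0],v[1])),"pt",v[2:],"x at y=0",v[2]-v[3]*v[0]/v[1]);return v
sat=b[...,0]-b[...,2]   # blue minus red: navy high
U=np.arange(240,405,3)
top=[];bot=[]
for u in U:
    c=cross(sat[80:180,u],25);
    if len(c):top.append((u,80+c[0]));bot.append((u,80+c[-1]))
fit(ray("top",top,.014),"base far edge");fit(ray("top",bot,.014),"base near edge")
T=[];B=[]
for u in list(range(326,353)):
    c=cross(g[95:160,u],120)
    if len(c)>=2:T.append((u,95+c[0]));B.append((u,95+c[-1]))
fit(ray("top",T,.022),"car far");fit(ray("top",B,.022),"car near")
# fork tips columns
for r in (116,117,118,135,136,137):
    c=cross(g[r,303:330],120);print("tip row",r,ray("top",[(303+c[-1] if False else 303+x,r) for x in c],.022)[:,:2].round(4).tolist())
# base ends
for r in (110,120,130,140,150):
    c=cross(sat[r,220:425],25);print("base ends",r,ray("top",[(220+c[0],r),(220+c[-1],r)],.014)[:,:2].round(4).tolist())
# heights
X=cloud("top",np.load("pics/top0.npy"))
print("plate z",np.median(X[116:138,330:350,2]),"strap z",np.median(X[125:140,295:300,2]),"base z",np.median(X[140:155,280:286,2]))
for y0,y1,x0,x1,zz,n in((95,135,385,405,.058,"tab"),(95,140,350,385,.040,"ring"),(125,145,262,282,.040,"stud"),(190,216,230,256,.018,"nut")):
    q=X[y0:y1,x0:x1].reshape(-1,3);q=q[q[:,2]>zz];print(n,len(q),q.mean(0),q.min(0),q.max(0))
    if len(q)>4:print(cv2.minAreaRect(q[:,:2].astype(np.float32)))
s=cv2.imread("pics/side0.png")
a=cv2.resize(s[135:255,270:490],None,fx=3.6,fy=3.6,interpolation=cv2.INTER_CUBIC);cv2.imwrite("pics/crop2.png",a)
E
```

```text
cam [ 0.24249347 -0.03934567  1.16197466]
base far edge yaw 6.6234164 pt [ 0.69864637 -0.02893861] x at y=0 0.6952861
base near edge yaw 6.597618 pt [ 0.5453063  -0.05187898] x at y=0 0.5393059
car far yaw 7.0965366 pt [ 0.7068486  -0.08626706] x at y=0 0.69610876
car near yaw 8.351856 pt [ 0.5986384  -0.08598153] x at y=0 0.5860156
tip row 116 [[0.6572, -0.0129]]
tip row 117 [[0.6545, -0.013]]
tip row 118 [[0.6519, -0.0129]]
tip row 135 [[0.6072, 0.0007], [0.6068, -0.0202]]
tip row 136 [[0.6046, 0.0006], [0.6042, -0.02]]
tip row 137 [[0.6019, 0.0003], [0.6016, -0.0199]]
base ends 110 [[0.6791, 0.1439], [0.6717, -0.2695]]
base ends 120 [[0.6523, 0.1528], [0.6449, -0.2723]]
base ends 130 [[0.6262, 0.1919], [0.6183, -0.2759]]
base ends 140 [[0.599, 0.1469], [0.5919, -0.2786]]
base ends 150 [[0.5733, 0.1829], [0.5702, -0.0071]]
plate z 0.022561209083963217 strap z 0.03177648961122016 base z 0.014296036406427879
tab 103 [ 0.63272833 -0.21940058  0.11744734] [ 0.24249347 -0.23669159  0.05830977] [ 0.6818008  -0.03934567  1.16197466]
((0.4568321704864502, -0.14679312705993652), (0.03358107805252075, 0.4783478081226349), 67.3912124633789)
ring 243 [ 0.63836679 -0.15872973  0.05842676] [ 0.24249347 -0.19284903  0.04005578] [ 0.67578302 -0.03934567  1.16197466]
((0.46203240752220154, -0.09542478621006012), (0.06337685883045197, 0.45122233033180237), 70.3482894897461)
stud 60 [0.60784952 0.07795857 0.0466962 ] [0.59868573 0.06781834 0.04068606] [0.61988803 0.08755043 0.05319774]
((0.6089258193969727, 0.07812142372131348), (0.02021125890314579, 0.01952151022851467), 65.24591827392578)
nut 154 [0.43876334 0.1553395  0.02552307] [0.41785896 0.13294126 0.01858909] [0.46052757 0.17698647 0.03160507]
((0.43903496861457825, 0.15556691586971283), (0.043867625296115875, 0.040636878460645676), 18.936195373535156)
```

View pics/crop2.png

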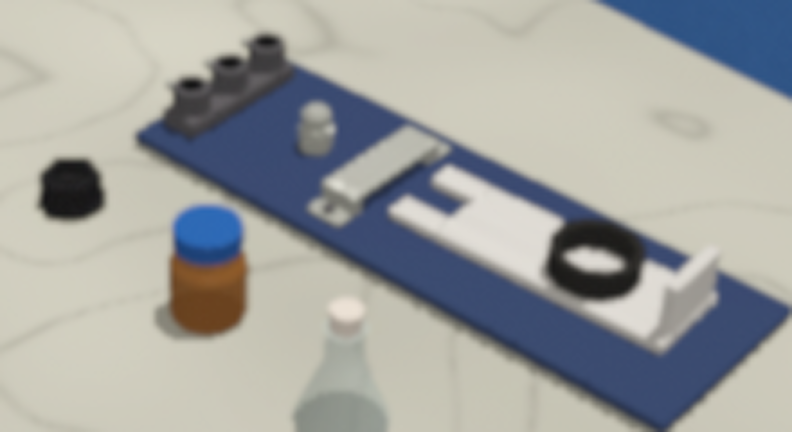

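Side crop: stud at (317,128), strap (385,165), carriage fork and tab (690,285), nut (72,190). The measurements agree: base yaw is 6.6° and the stud is at about (0.608, 0.078) by both base geometry and depth. Next I'll do a clean tab measurement and a motion helper.

```bash
cat >> h.py <<'E'
def to(x,y,z,yaw_deg,nrow=None):
    """shift (cm, tool axes) then turn about tool z (rad) so TCP at xyz, tool y along (-sin yaw, cos yaw)"""
    from scipy.spatial.transform import Rotation as Ro
    s=observe();q=s["ee_rot"];R=Ro.from_quat([q[1],q[2],q[3],q[0]])
    d=R.inv().apply(np.array([x,y,z])-s["tcp_pos"])*100
    a=np.radians(yaw_deg);T=np.array([[-np.cos(a),-np.sin(a),0],[-np.sin(a),np.cos(a),0],[0,0,-1]]).T
    T=np.c_[[-np.cos(a),-np.sin(a),0],[-np.sin(a),np.cos(a),0],[0,0,-1]]
    r=(R.inv()*Ro.from_matrix(T)).as_rotvec()
    print("shift cm",d.round(2),"len",np.linalg.norm(d).round(2),"turn",r.round(3),"yaw now",np.degrees(np.arctan2(-R.as_matrix()[0,1],R.as_matrix()[1,1])).round(2),
      "pos",np.round(s["tcp_pos"],4),"F",np.round(s["wrist_force"],1),"op",round(float(s["opening"]),3),"grip",round(float(s["grip_force"]),1),"t",round(s["time_s"],1),"q6",round(s["joint_pos"][5],2))
E
python3 - <<'E'
from h import *
import plant
print({k:getattr(plant,k) for k in dir(plant) if "tip" in k.lower() or k.lower().startswith("tcp")}, [k for k in dir(plant) if k[0]!='_'][:60])
X=cloud("top",np.load("pics/top0.npy"))
for y0,y1,x0,x1,z0,z1,n in((95,135,385,405,.057,.075,"tab"),(95,140,350,385,.038,.055,"ring")):
    q=X[y0:y1,x0:x1].reshape(-1,3);q=q[(q[:,2]>z0)&(q[:,2]<z1)];print(n,len(q),q.mean(0),cv2.minAreaRect(q[:,:2].astype(np.float32)))
to(.655,-.23,.23,8.3)
E
```

```text
{'tcp_to_tips': 0.025} ['IKError', 'camera_params', 'hand_in', 'observe', 'snapshot', 'tcp_to_tips']
tab 103 [ 0.6531058  -0.22838664  0.06384259] ((0.6549804210662842, -0.22857339680194855), (0.0591510534286499, 0.011220971122384071), 8.470661163330078)
ring 259 [ 0.64327015 -0.16029975  0.04422187] ((0.6437668204307556, -0.15989123284816742), (0.06411532312631607, 0.06349308043718338), 42.18265151977539)
shift cm [-6.920e+01 -7.063e+01  5.000e-02] len 98.88 turn [-0.002 -0.001 -0.401] yaw now -14.66 pos [0.1642 0.6284 0.2295] F [ 0.6  0.1 -0.3] op 1.001 grip 0.0 t 0.1 q6 -0.17
```

```bash
python3 -m creep '[[42,-3.46,-3.53,0,0,0,0],[42,-3.46,-3.53,0,0,0,0],[42,-3.46,-3.53,0,0,0,0],[42,-3.46,-3.53,0,0,0,0],[42,-3.46,-3.53,0,0,0,0],[42,-3.46,-3.53,0,0,0,0],[42,-3.46,-3.53,0,0,0,0],[42,-3.46,-3.53,0,0,0,0],[42,-3.46,-3.53,0,0,0,0],[42,-3.46,-3.53,0,0,0,0],[42,-3.46,-3.53,0,0,0,0],[42,-3.46,-3.53,0,0,0,0],[42,-3.46,-3.53,0,0,0,0],[42,-3.46,-3.53,0,0,0,0],[42,-3.46,-3.53,0,0,0,0],[42,-3.46,-3.53,0,0,0,0],[42,-3.46,-3.53,0,0,0,0],[42,-3.46,-3.53,0,0,0,0],[42,-3.46,-3.53,0,0,0,0],[42,-3.46,-3.53,0,0,0,0]]'
python3 -m creep '[[42,0,0,0,0,0,-0.1],[42,0,0,0,0,0,-0.1],[42,0,0,0,0,0,-0.1],[42,0,0,0,0,0,-0.1],[42,0,0,0,0,0,0],[42,0,0,0,0,0,0]]'
python3 -c "
from h import *
to(.6545,-.229,.057,8.5)"
```

```text
time_s: 2.1
tcp_pos: [0.6558, -0.231, 0.2297]
ee_rot: [-0.0, 0.128, 0.992, 0.0]
wrist_force: [1.0, 0.6, -0.1]
opening: 0.417
grip_force: 0.0
time_s: 2.7
tcp_pos: [0.6551, -0.2291, 0.23]
ee_rot: [-0.0, -0.071, 0.997, 0.0]
wrist_force: [-0.7, 0.2, -1.0]
opening: 0.417
grip_force: 0.0
shift cm [5.00e-02 1.00e-02 1.73e+01] len 17.3 turn [ 0.    -0.001 -0.006] yaw now 8.15 pos [ 0.6551 -0.2291  0.23  ] F [-0.7  0.2 -1. ] op 0.417 grip 0.0 t 2.7 q6 -2.21
```

```bash
python3 -m creep '[[42,0.05,0,4,0,0,0],[42,0,0,4,0,0,0],[42,0,0,3,0,0,0],[42,0,0,2.5,0,0,0],[42,0,0,2,0,0,0],[42,0,0,1.3,0,0,0],[42,0,0,0.5,0,0,0],[5,0,0,0,0,0,0],[5,0,0,0,0,0,0],[5,0,0,0,0,0,0],[5,0,0,0,0,0,0],[5,0,0,0,0,0,0]]' 25
python3 - <<'E'
from h import *
for n in("top","side"):
    im,d=snapshot(n);cv2.imwrite(f"pics/{n}1.png",im[:,:,::-1]);np.save(f"pics/{n}1.npy",d)
# base-frame target: base centre .6215,-.042 yaw 6.6 ; tab target at bx=0, by=-.19 first
a=np.radians(6.6);bx=np.array([np.cos(a),np.sin(a)]);by=np.array([-np.sin(a),np.cos(a)]);st=np.array([.6078,.0775])
for y in(-.310,-.189):
    p=st+by*y;print(y,p);to(p[0],p[1],.057,6.6)
E
```

```text
time_s: 3.9
tcp_pos: [0.6554, -0.2295, 0.0586]
ee_rot: [0.001, -0.072, 0.997, -0.0]
wrist_force: [0.0, 0.6, 3.0]
opening: 0.107
grip_force: 25.0
-0.31 [ 0.64343052 -0.23044556]
shift cm [1.2  0.08 0.16] len 1.21 turn [-0.001  0.001  0.029] yaw now 8.25 pos [ 0.6554 -0.2295  0.0586] F [-0.6  0.3  4.1] op 0.106 grip 25.0 t 4.0 q6 -2.21
-0.189 [ 0.62952312 -0.11024745]
shift cm [ 0.85 12.17  0.15] len 12.2 turn [-0.001  0.001  0.029] yaw now 8.25 pos [ 0.6554 -0.2295  0.0586] F [-0.6  0.3  4.1] op 0.106 grip 25.0 t 4.0 q6 -2.21
```

```bash
python3 -m creep '[[5,0.3,0,0,0,0,0.007],[5,0.3,0,0,0,0,0.007],[5,0.3,0,0,0,0,0.007],[5,0.3,0,0,0,0,0.008],[5,0,0,0,0,0,0],[5,0,0,0,0,0,0]]' 
python3 - <<'E'
from h import *
im,d=snapshot("top");cv2.imwrite("pics/top2.png",im[:,:,::-1])
to(.6295,-.1102,.057,6.6)
g=cv2.cvtColor(im,cv2.COLOR_RGB2GRAY).astype(float)
def cross(a,th):
    i=np.nonzero((a[:-1]-th)*(a[1:]-th)<0)[0];return i+(th-a[i])/(a[i+1]-a[i])
a=np.radians(6.6);bx=np.array([np.cos(a),np.sin(a)]);by=np.array([-np.sin(a),np.cos(a)]);st=np.array([.6078,.0775])
# sample brightness along base x at several y (stud frame) on plane z=.022
for y in(-.11,-.12,-.13,-.14,-.15,-.165):
    xs=np.arange(-.06,.06,.0005);P=np.c_[st+by*y+xs[:,None]*bx,np.full(len(xs),.022)]
    uv=proj("top",P).astype(np.float32);v=cv2.remap(g.astype(np.float32),uv[:,0],uv[:,1],cv2.INTER_LINEAR).ravel()
    print(y,[round((-.06+.0005*c)*1000,1) for c in cross(v,110)])
    
for x in(-.025,.025):
    ys=np.arange(-.13,-.03,.0005);P=np.c_[st+by*ys[:,None]+x*bx,np.full(len(ys),.022)]
    uv=proj("top",P).astype(np.float32);v=cv2.remap(g.astype(np.float32),uv[:,0],uv[:,1],cv2.INTER_LINEAR).ravel()
    print("x",x,[round((-.13+.0005*c)*1000,1) for c in cross(v,110)])
c=im[85:180,220:420,::-1];cv2.imwrite("pics/crop3.png",cv2.resize(c,None,fx=4,fy=4,interpolation=cv2.INTER_CUBIC))
E
```

```text
time_s: 4.6
tcp_pos: [0.6434, -0.2314, 0.0586]
ee_rot: [0.001, -0.057, 0.998, -0.0]
wrist_force: [2.0, 0.3, 6.3]
opening: 0.106
grip_force: 25.1
shift cm [-1.00e-02  1.22e+01  1.40e-01] len 12.2 turn [-0.001  0.001 -0.001] yaw now 6.56 pos [ 0.6434 -0.2314  0.0586] F [2.2 0.1 7.5] op 0.106 grip 25.1 t 4.7 q6 -2.2
-0.11 [np.float64(-34.8), np.float64(-12.6), np.float64(15.2), np.float64(37.1)]
-0.12 [np.float64(-34.5), np.float64(-12.9), np.float64(15.6), np.float64(37.4)]
-0.13 [np.float64(-35.1), np.float64(-12.9), np.float64(15.1), np.float64(36.6)]
-0.14 [np.float64(-34.7), np.float64(37.1)]
-0.15 [np.float64(-35.2), np.float64(36.4)]
-0.165 [np.float64(-24.9), np.float64(37.0)]
x -0.025 [np.float64(-94.6), np.float64(-78.9), np.float64(-46.8)]
x 0.025 [np.float64(-95.3), np.float64(-78.5), np.float64(-47.8)]
```

View pics/crop3.png

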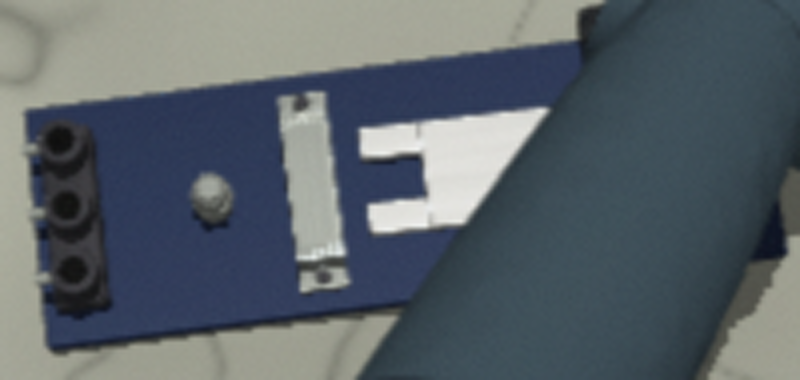

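Crop: the carriage is square to the bridge, and its fork (360–430,140–215) is centred within about 1 mm. Pushing in.

```bash
python3 -m creep '[[5,0.07,0,-0.12,0,0,0],[5,0,0.6,0,0,0,0],[5,0,0.8,0,0,0,0],[5,0,0.8,0,0,0,0],[5,0,0.8,0,0,0,0],[5,0,0.8,0,0,0,0],[5,0,0.8,0,0,0,0],[5,0,0.8,0,0,0,0],[5,0,0.8,0,0,0,0]]' 
python3 -m creep '[[5,0,0.8,0,0,0,0],[5,0,0.8,0,0,0,0],[5,0,0.8,0,0,0,0],[5,0,0.8,0,0,0,0],[5,0,0.8,0,0,0,0],[5,0,0.5,0,0,0,0],[5,0,0,0,0,0,0]]' 
python3 -c "
from h import *
to(.6295,-.1102,.057,6.6)"
```

```text
time_s: 5.55
tcp_pos: [0.6349, -0.1686, 0.0586]
ee_rot: [-0.0, -0.058, 0.998, 0.0]
wrist_force: [1.2, -3.3, 2.5]
opening: 0.105
grip_force: 25.0
time_s: 6.25
tcp_pos: [0.6298, -0.1232, 0.0586]
ee_rot: [-0.0, -0.058, 0.998, 0.001]
wrist_force: [0.6, 2.2, 3.9]
opening: 0.105
grip_force: 25.0
shift cm [-0.12  1.3   0.16] len 1.31 turn [ 0.002 -0.     0.   ] yaw now 6.62 pos [ 0.6298 -0.1232  0.0586] F [0.6 2.2 3.9] op 0.105 grip 25.0 t 6.2 q6 -2.06
```

```bash
python3 -m creep '[[5,-0.03,0.4,0,0,0,0],[5,0,0.4,0,0,0,0],[5,0,0.3,0,0,0,0],[5,0,0.15,0,0,0,0],[5,0,0.1,0,0,0,0],[5,0,0,0,0,0,0]]' 
python3 -c "
from h import *
to(.6295,-.1102,.057,6.6)"
python3 -m creep '[[5,0,0.1,0,0,0,0],[5,0,0.1,0,0,0,0],[5,0,0,0,0,0,0]]' 
python3 -c "
from h import *
to(.6295,-.1102,.057,6.6)"
```

```text
time_s: 6.85
tcp_pos: [0.6286, -0.1111, 0.0586]
ee_rot: [-0.0, -0.058, 0.998, 0.0]
wrist_force: [0.9, -1.8, 1.4]
opening: 0.104
grip_force: 25.0
shift cm [-0.1   0.08  0.16] len 0.2 turn [ 0. -0. -0.] yaw now 6.6 pos [ 0.6286 -0.1111  0.0586] F [ 0.9 -1.8  1.4] op 0.104 grip 25.0 t 6.8 q6 -2.04
time_s: 7.15
tcp_pos: [0.6285, -0.1099, 0.0586]
ee_rot: [0.0, -0.058, 0.998, -0.001]
wrist_force: [0.7, -5.6, 0.3]
opening: 0.106
grip_force: 25.0
shift cm [-0.1  -0.04  0.16] len 0.19 turn [-0.001  0.    -0.   ] yaw now 6.6 pos [ 0.6285 -0.1099  0.0586] F [ 0.7 -5.6  0.3] op 0.106 grip 25.0 t 7.2 q6 -2.04
```

```bash
python3 -m creep '[[5,0,0.1,0,0,0,0],[5,0,0.1,0,0,0,0],[5,0,0,0,0,0,0]]' 
python3 -m creep '[[5,0,0.1,0,0,0,0],[5,0,0.1,0,0,0,0],[5,0,0,0,0,0,0]]' 
python3 -c "
from h import *
to(.6295,-.1102,.057,6.6)"
```

```text
time_s: 7.45
tcp_pos: [0.6286, -0.1097, 0.059]
ee_rot: [0.0, -0.058, 0.998, -0.002]
wrist_force: [1.8, -11.0, -0.2]
opening: 0.105
grip_force: 25.0
time_s: 7.75
tcp_pos: [0.6289, -0.1094, 0.0596]
ee_rot: [0.001, -0.058, 0.998, -0.004]
wrist_force: [1.4, -16.2, 0.5]
opening: 0.107
grip_force: 25.0
shift cm [-0.05 -0.08  0.26] len 0.28 turn [-0.008  0.002  0.   ] yaw now 6.63 pos [ 0.6289 -0.1094  0.0596] F [  1.4 -16.2   0.5] op 0.107 grip 25.0 t 7.8 q6 -2.03
```

Home contact: the arm stopped with 16 N. Backing off the command, then releasing, rising and checking.

```bash
python3 -m creep '[[5,0,-0.15,0,0,0,0],[5,0,-0.1,0,0,0,0],[5,0,0,0,0,0,0],[36,0,0,0,0,0,0],[36,0,0,0,0,0,0],[36,0,0,0,0,0,0],[36,0,0,-1,0,0,0],[36,0,0,-3,0,0,0],[36,0,0,-4,0,0,0],[60,0,0,-4,0,0,0],[60,0,0,0,0,0,0]]' 
python3 -c "
from h import *
to(.4387,.1548,.17,6.6)"
```

```text
time_s: 8.85
tcp_pos: [0.632, -0.1086, 0.1869]
ee_rot: [0.006, -0.058, 0.998, -0.002]
wrist_force: [0.7, -0.4, 0.4]
opening: 0.493
grip_force: 0.0
shift cm [16.17 28.41  1.35] len 32.72 turn [-0.005  0.012  0.001] yaw now 6.64 pos [ 0.632  -0.1086  0.1869] F [ 0.7 -0.4  0.4] op 0.493 grip 0.0 t 8.8 q6 -2.03
```

```bash
python3 - <<'E'
from h import *
im,d=snapshot("top");cv2.imwrite("pics/top3.png",im[:,:,::-1])
a=cv2.resize(im[188:219,227:258,::-1],(372,372),interpolation=cv2.INTER_CUBIC)
a=np.clip(a.astype(float)*2,0,255).astype(np.uint8)
b=cv2.resize(im[100:160,250:357,::-1],(428,240),interpolation=cv2.INTER_CUBIC);b=cv2.copyMakeBorder(b,0,132,0,0,cv2.BORDER_CONSTANT)
cv2.imwrite("pics/c4.png",np.hstack([a,b]))
g=cv2.cvtColor(im,cv2.COLOR_RGB2GRAY).astype(np.float32)
ax=np.radians(6.6);bx=np.array([np.cos(ax),np.sin(ax)]);by=np.array([-np.sin(ax),np.cos(ax)]);st=np.array([.6078,.0775])
for x in(-.025,0,.025):
    ys=np.arange(-.02,.06,.0005);P=np.c_[st+by*ys[:,None]+x*bx,np.full(len(ys),.022)]
    uv=proj("top",P).astype(np.float32);v=cv2.remap(g,uv[:,0],uv[:,1],cv2.INTER_LINEAR).ravel()
    i=np.nonzero((v[:-1]-110)*(v[1:]-110)<0)[0];print("x",x,(-20+.5*i).tolist())
E
```

```text
x -0.025 [-6.0, 27.0]
x 0 [-11.0]
x 0.025 [26.5]
```

View pics/c4.png

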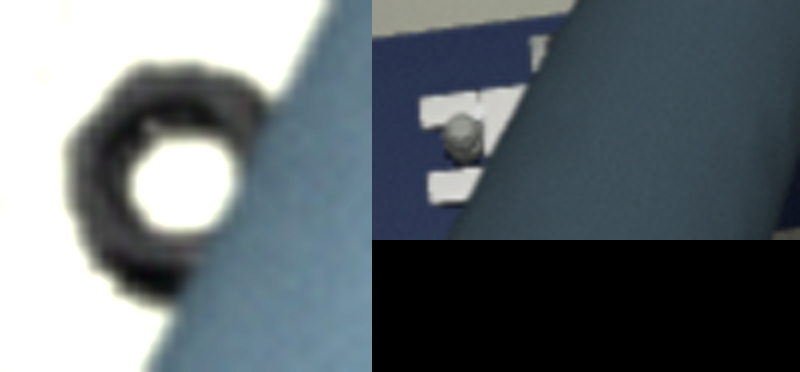

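The carriage's nose is 26.5 mm past the stud axis (26 expected), so it is fully home; its fork straddles the stud at crop (462,138). The arm hides the nut here, so I'll take its orientation from the first picture.

```bash
python3 - <<'E'
from h import *
im=cv2.imread("pics/top0.png")
a=cv2.resize(im[188:219,227:258],(558,558),interpolation=cv2.INTER_CUBIC).astype(float)
cv2.imwrite("pics/c5.png",np.clip((a-10)*3.5,0,255).astype(np.uint8))
E
```

```text
(no output)
```

View pics/c5.png

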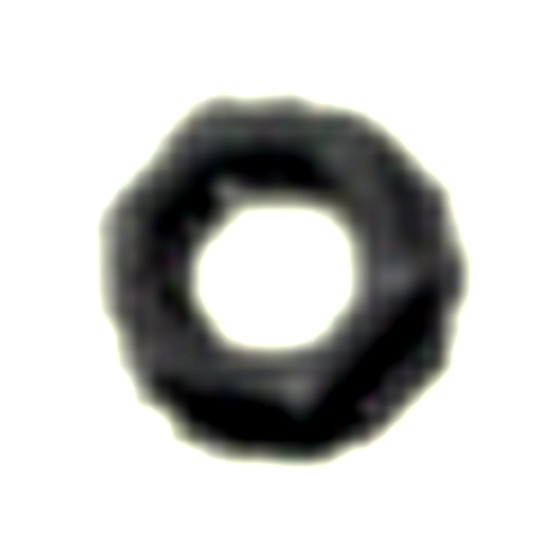

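Nut hexagon: vertices at about crop (207,103), (355,115), (440,265), (305,418), (150,375), (108,220). The flats' edges lie about 9° clockwise in the picture, so the closing directions are yaw 21° + 60k. I'll approach at yaw −99°, then regrip at −159° to centre it.

```bash
python3 -m creep '[[70,2.31,4.06,0.19,0,0,0],[70,2.31,4.06,0.19,0,0,0],[70,2.31,4.06,0.19,0,0,0],[70,2.31,4.06,0.19,0,0,0],[70,2.31,4.06,0.19,0,0,0],[70,2.31,4.06,0.19,0,0,0],[70,2.31,4.06,0.19,0,0,0],[70,0,0,0,-0.005,0.012,0]]'
python3 -m creep '[[70,0,0,0,0,0,0.14],[70,0,0,0,0,0,0.14],[70,0,0,0,0,0,0.14],[70,0,0,0,0,0,0.14],[70,0,0,0,0,0,0.14],[70,0,0,0,0,0,0.14],[70,0,0,0,0,0,0.14],[70,0,0,0,0,0,0.14],[70,0,0,0,0,0,0.14],[70,0,0,0,0,0,0.14],[70,0,0,0,0,0,0.14],[70,0,0,0,0,0,0.14],[70,0,0,0,0,0,0.14],[70,0,0,0,0,0,0]]'
python3 - <<'E'
from h import *
im,d=snapshot("side");cv2.imwrite("pics/side4.png",im[:,:,::-1])
g=cv2.cvtColor(im,cv2.COLOR_RGB2GRAY)
m=np.zeros(g.shape,np.uint8);m[172:202,272:308]=(g[172:202,272:308]<50)
pts=np.argwhere(m)[:,::-1].astype(np.int32);x,y,w,h=cv2.boundingRect(pts);print(x,y,w,h)
print("side centre ray z=.013",ray("side",(x+w/2,y+h/2),.013), "expect uv",proj("side",[.4387,.1548,.013]))
to(.4387,.1548,.035,-99)
E
```

```text
time_s: 9.7
tcp_pos: [0.4303, 0.1592, 0.1632]
ee_rot: [-0.009, -0.061, 0.998, 0.003]
wrist_force: [0.1, 0.2, 0.0]
opening: 0.701
grip_force: 0.0
time_s: 11.1
tcp_pos: [0.4346, 0.1555, 0.1645]
ee_rot: [-0.006, 0.753, 0.658, -0.004]
wrist_force: [0.4, 0.6, -0.3]
opening: 0.699
grip_force: 0.0
282 180 16 16
side centre ray z=.013 [[0.43524858 0.14589549 0.013     ]] expect uv [[289.04447105 185.95664122]]
shift cm [-0.04  0.6  12.95] len 12.96 turn [-0.015 -0.001  0.025] yaw now -97.55 pos [0.4347 0.1555 0.1646] F [-0.5 -0.6 -0.2] op 0.7 grip 0.0 t 11.2 q6 0.22
```

```bash
python3 -m creep '[[85,-0.18,0.55,0,-0.015,0,0.025],[85,0,0,3,0,0,0],[85,0,0,3,0,0,0],[85,0,0,3,0,0,0],[85,0,0,2,0,0,0],[85,0,0,1.3,0,0,0],[85,0,0,0.5,0,0,0],[85,0,0,0,0,0,0],[85,0,0,0,0,0,0]]'
python3 -c "
from h import *
to(.438,.1535,.035,-99)"
```

```text
time_s: 12.05
tcp_pos: [0.4414, 0.1537, 0.0382]
ee_rot: [0.001, 0.761, 0.649, 0.002]
wrist_force: [-0.2, -0.2, 0.0]
opening: 0.85
grip_force: 0.0
shift cm [-0.07 -0.34  0.32] len 0.47 turn [ 0.004 -0.002 -0.002] yaw now -99.1 pos [0.4414 0.1537 0.0382] F [-0.2 -0.2  0. ] op 0.85 grip 0.0 t 12.1 q6 0.25
```

```bash
python3 -m creep '[[85,-0.07,-0.34,0.2,0,0,0],[85,0,0,0.1,0,0,0],[30,0,0,0,0,0,0],[30,0,0,0,0,0,0],[30,0,0,0,0,0,0],[30,0,0,0,0,0,0],[30,0,0,0,0,0,0],[30,0,0,0,0,0,0],[30,0,0,0,0,0,0],[30,0,0,0,0,0,0]]' 4
python3 -c "
from h import *
to(.438,.1535,.035,-159)"
```

```text
time_s: 13.05
tcp_pos: [0.4371, 0.1534, 0.0343]
ee_rot: [0.0, 0.761, 0.649, 0.001]
wrist_force: [0.3, -1.2, 0.5]
opening: 0.431
grip_force: 4.0
shift cm [ 0.02  0.09 -0.07] len 0.12 turn [ 1.000e-03 -3.000e-03  1.045e+00] yaw now -99.11 pos [0.4371 0.1534 0.0343] F [ 0.3 -1.2  0.5] op 0.431 grip 4.0 t 13.1 q6 0.25
```

```bash
python3 -m creep '[[60,0,0,0,0,0,0],[60,0,0,-0.05,0,0,0],[60,0,0,0,0,0,0.1495],[60,0,0,0,0,0,0.1495],[60,0,0,0,0,0,0.1495],[60,0,0,0,0,0,0.1495],[60,0,0,0,0,0,0.1495],[60,0,0,0,0,0,0.1495],[60,0,0,0,0,0,0.1495],[60,0,0,0,0,0,0],[60,0,0,0,0,0,0],[30,0,0,0,0,0,0],[30,0,0,0,0,0,0],[30,0,0,0,0,0,0],[30,0,0,0,0,0,0],[30,0,0,0,0,0,0],[30,0,0,0,0,0,0]]' 4
python3 -c "
from h import *
to(.438,.1535,.035,-159)"
```

```text
time_s: 14.75
tcp_pos: [0.437, 0.1535, 0.0348]
ee_rot: [-0.0, 0.983, 0.182, 0.001]
wrist_force: [0.3, -0.4, -0.4]
opening: 0.426
grip_force: 4.0
shift cm [ 0.1   0.03 -0.02] len 0.1 turn [-0.001 -0.003 -0.001] yaw now -159.06 pos [0.437  0.1535 0.0348] F [ 0.3 -0.4 -0.4] op 0.426 grip 4.0 t 14.8 q6 1.3
```

```bash
python3 -m creep '[[30,0,0,0,0,0,0],[30,0,0,-1,0,0,0],[30,0,0,-3,0,0,0],[30,0,0,-4,0,0,0],[30,0,0,-1.5,0,0,0],[30,0,0,0,0,0,0]]' 15
python3 -c "
from h import *
to(.6077,.0778,.13,-159)"
```

```text
time_s: 15.35
tcp_pos: [0.439, 0.1535, 0.1332]
ee_rot: [-0.0, 0.983, 0.182, 0.005]
wrist_force: [0.4, 0.7, -1.1]
opening: 0.426
grip_force: 14.9
shift cm [13.05 13.1   0.46] len 18.5 turn [ 0.001 -0.009 -0.001] yaw now -159.06 pos [0.439  0.1535 0.1332] F [ 0.4  0.7 -1.1] op 0.426 grip 14.9 t 15.3 q6 1.3
```

```bash
python3 -m creep '[[30,2.6,2.6,0,0,0,0],[30,2.6,2.6,0,0,0,0],[30,2.6,2.6,0,0,0,0],[30,2.6,2.6,0,0,0,0],[30,2.6,2.6,0,0,0,0],[30,0,0,0,0,0,0],[30,0,0,0,0,0,0],[30,0,0,0,0,0,0]]'
python3 - <<'E'
from h import *
for n in("top","side"):
    im,d=snapshot(n);cv2.imwrite(f"pics/{n}5.png",im[:,:,::-1])
    if n=="side":cv2.imwrite("pics/c6.png",cv2.resize(im[90:230,280:490,::-1],None,fx=3.6,fy=3.6,interpolation=cv2.INTER_CUBIC))
to(.6077,.0778,.10,-159)
E
```

```text
time_s: 16.15
tcp_pos: [0.603, 0.0789, 0.1289]
ee_rot: [-0.001, 0.983, 0.182, -0.0]
wrist_force: [-0.7, -0.1, -1.2]
opening: 0.424
grip_force: 14.9
shift cm [0.36 0.27 2.96] len 2.99 turn [-0.001 -0.002 -0.   ] yaw now -159.02 pos [0.6034 0.079  0.1296] F [-0.7  0.1 -0.6] op 0.427 grip 14.9 t 16.2 q6 1.15
```

View pics/c6.png

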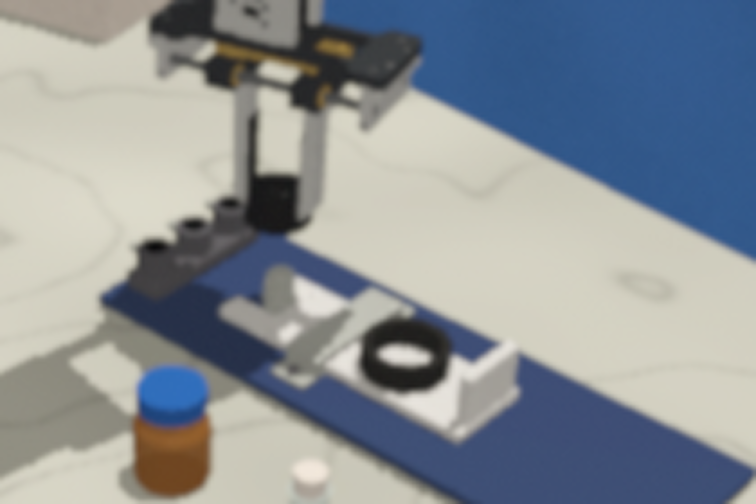

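Side crop: the nut hangs level at (278,205) in the fingers, above the stud (280,285), and the carriage is home under the bridge. Cross-checking the stud axis in this view.

```bash
python3 - <<'E'
from h import *
print("stud axis u at z .035-.048",proj("side",[[.6077,.0778,.048],[.6077,.0778,.035]]))
g=cv2.cvtColor(cv2.imread("pics/side0.png"),cv2.COLOR_BGR2GRAY).astype(float)
s=cv2.imread("pics/side0.png").astype(float)
for r in range(163,178,2):
    v=(s[r,340:375,0]-s[r,340:375,2]);i=np.nonzero(v<15)[0];print(r,340+i.min() if len(i) else None,340+i.max() if len(i) else None)
# nut at held pose, tcp now
o=observe()["tcp_pos"];im=cv2.cvtColor(cv2.imread("pics/side5.png"),cv2.COLOR_BGR2GRAY)
print("nut mid expected u",proj("side",[o[0],o[1],o[2]-.0348+.003]))
for r in range(148,154):
    i=np.nonzero(im[r,335:380]<45)[0];print(r,335+i.min() if len(i) else None,335+i.max() if len(i) else None)
E
```

```text
stud axis u at z .035-.048 [[356.78830808 164.06555333]
 [356.64602167 168.1157342 ]]
163 357 374
165 354 361
167 354 361
169 354 362
171 353 362
173 353 361
175 353 374
177 354 374
nut mid expected u [[355.79364443 148.48591198]]
148 348 361
149 348 361
150 348 361
151 348 361
152 335 362
153 351 360
```

```bash
python3 -m creep '[[30,0.39,0.26,1,0,0,0],[30,0,0,2,0,0,0],[30,0,0,1.3,0,0,0],[30,0,0,0,0,0,0],[30,0,0,0,0,0,0],[30,0,0,0,0,0,0]]'
python3 -c "
from h import *
to(.608,.078,.085,-159)"
```

```text
time_s: 16.85
tcp_pos: [0.61, 0.0774, 0.0879]
ee_rot: [-0.0, 0.983, 0.182, 0.002]
wrist_force: [0.5, 0.4, -0.2]
opening: 0.425
grip_force: 14.9
shift cm [-0.16 -0.13  0.29] len 0.36 turn [ 0.    -0.004 -0.001] yaw now -159.07 pos [0.61   0.0774 0.0879] F [ 0.5  0.4 -0.2] op 0.425 grip 14.9 t 16.9 q6 1.15
```

```bash
python3 -m creep '[[30,0,0,0,0,0,0],[30,0,0,0,0,0,0],[30,0,0,0,0,0,0]]'
python3 -c "
from h import *
to(.608,.078,.085,-159)"
```

```text
time_s: 17.15
tcp_pos: [0.6096, 0.0773, 0.0875]
ee_rot: [-0.0, 0.983, 0.182, 0.002]
wrist_force: [0.1, -0.5, -0.5]
opening: 0.427
grip_force: 14.9
shift cm [-0.12 -0.12  0.25] len 0.3 turn [-0.    -0.003 -0.001] yaw now -159.07 pos [0.6096 0.0773 0.0875] F [ 0.1 -0.5 -0.5] op 0.427 grip 14.9 t 17.1 q6 1.15
```

```bash
python3 -m creep '[[30,-0.12,-0.12,0,0,0,0],[30,0,0,0.5,0,0,0],[30,0,0,0.4,0,0,0],[30,0,0,0.3,0,0,0],[30,0,0,0,0,0,0],[30,0,0,0,0,0,0]]'
python3 -c "
from h import *
to(.608,.078,.0686,-159)"
```

```text
time_s: 17.75
tcp_pos: [0.6077, 0.0781, 0.0749]
ee_rot: [-0.001, 0.983, 0.182, 0.001]
wrist_force: [-1.0, 0.2, -0.1]
opening: 0.421
grip_force: 14.9
shift cm [0.02 0.02 0.63] len 0.63 turn [-0.001 -0.002 -0.001] yaw now -159.07 pos [0.6077 0.0781 0.0749] F [-1.   0.2 -0.1] op 0.421 grip 14.9 t 17.8 q6 1.15
```

```bash
python3 -m creep '[[30,0,0,0.2,0,0,0],[30,0,0,0.2,0,0,0],[30,0,0,0.2,0,0,0],[30,0,0,0.1,0,0,0],[30,0,0,0,0,0,0]]'
python3 -c "
from h import *
to(.608,.078,.0626,-159)"
python3 -m creep '[[30,0,0,0.1,0,0,0],[30,0,0,0.1,0,0,0],[30,0,0,0,0,0,0]]'
python3 -c "
from h import *
to(.608,.078,.0626,-159)"
```

```text
time_s: 18.25
tcp_pos: [0.6072, 0.0778, 0.0673]
ee_rot: [-0.0, 0.983, 0.182, 0.0]
wrist_force: [-3.0, -1.4, -1.7]
opening: 0.425
grip_force: 14.9
shift cm [0.08 0.01 0.47] len 0.48 turn [-0.001 -0.001 -0.001] yaw now -159.07 pos [0.6072 0.0778 0.0673] F [-3.  -1.4 -1.7] op 0.425 grip 14.9 t 18.2 q6 1.15
time_s: 18.55
tcp_pos: [0.6071, 0.0779, 0.0656]
ee_rot: [-0.0, 0.983, 0.182, 0.0]
wrist_force: [-3.8, -1.9, 0.4]
opening: 0.425
grip_force: 15.0
shift cm [0.08 0.02 0.3 ] len 0.31 turn [-0.001 -0.001 -0.001] yaw now -159.06 pos [0.6071 0.0779 0.0656] F [-3.8 -1.9  0.4] op 0.425 grip 15.0 t 18.6 q6 1.15
```

```bash
python3 -m creep '[[30,-0.1,0,0,0,0,0],[30,0,0,0.1,0,0,0],[30,0,0,0.1,0,0,0],[30,0,0,0,0,0,0]]'
python3 -c "
from h import *
to(.607,.078,.0626,-159)"
python3 -m creep '[[30,0,0,0.1,0,0,0],[30,0,0,0.1,0,0,0],[30,0,0,0,0,0,0]]'
python3 -c "
from h import *
to(.607,.078,.0626,-159)"
```

```text
time_s: 18.95
tcp_pos: [0.607, 0.0777, 0.064]
ee_rot: [-0.0, 0.983, 0.182, 0.001]
wrist_force: [-2.7, -1.7, 0.4]
opening: 0.422
grip_force: 15.0
shift cm [ 0.01 -0.03  0.14] len 0.14 turn [-0.    -0.003 -0.001] yaw now -159.07 pos [0.607  0.0777 0.064 ] F [-2.7 -1.7  0.4] op 0.422 grip 15.0 t 18.9 q6 1.15
time_s: 19.25
tcp_pos: [0.6073, 0.0779, 0.0629]
ee_rot: [-0.001, 0.983, 0.182, 0.001]
wrist_force: [-4.2, -1.3, 5.4]
opening: 0.42
grip_force: 15.0
shift cm [-0.02 -0.02  0.03] len 0.04 turn [-0.    -0.003 -0.001] yaw now -159.07 pos [0.6073 0.0779 0.0629] F [-4.2 -1.3  5.4] op 0.42 grip 15.0 t 19.2 q6 1.15
```

The nut rests with its thread start about 17.3 mm above the plate, so the next drop is nearly half a turn away counterclockwise. Easing the fingers to about 42.5 mm and raising them 6 mm.

```bash
python3 -m creep '[[30,-0.1,0,-0.1,0,0,0],[45.3,0,0,0,0,0,0],[45.3,0,0,0,0,0,0],[45.3,0,0,-0.2,0,0,0],[45.3,0,0,-0.2,0,0,0],[45.3,0,0,-0.2,0,0,0],[45.3,0,0,0,0,0,0],[45.3,0,0,0,0,0,0]]'
python3 - <<'E'
from h import *
im,d=snapshot("side");cv2.imwrite("pics/side6.png",im[:,:,::-1])
to(.607,.0779,.069,-159)
E
```

```text
time_s: 20.05
tcp_pos: [0.606, 0.0774, 0.0692]
ee_rot: [-0.0, 0.983, 0.182, 0.001]
wrist_force: [0.1, 0.7, -0.1]
opening: 0.452
grip_force: 0.0
shift cm [ 0.12 -0.01  0.01] len 0.12 turn [-0.    -0.003 -0.001] yaw now -159.07 pos [0.606  0.0774 0.0691] F [ 0.5  0.1 -0.7] op 0.454 grip 0.0 t 20.1 q6 1.15
```

```bash
python3 -m creep '[[45.3,0.06,0,0,0,0,0],[45.3,0,0,0,0,0,-0.08],[45.3,0,0,0,0,0,-0.08],[45.3,0,0,0,0,0,-0.08],[45.3,0,0,0,0,0,-0.08],[45.3,0,0,0,0,0,-0.08],[45.3,0,0,0,0,0,-0.08],[45.3,0,0,0,0,0,-0.08],[45.3,0,0,0,0,0,-0.08],[45.3,0,0,0,0,0,-0.08],[45.3,0,0,0,0,0,-0.08],[45.3,0,0,0,0,0,-0.08],[45.3,0,0,0,0,0,-0.08],[45.3,0,0,0,0,0,-0.08],[45.3,0,0,0,0,0,-0.08],[45.3,0,0,0,0,0,-0.08],[45.3,0,0,0,0,0,-0.08],[45.3,0,0,0,0,0,-0.08],[45.3,0,0,0,0,0,-0.08],[45.3,0,0,0,0,0,-0.08]]'
python3 - <<'E'
from h import *
im,d=snapshot("side");cv2.imwrite("pics/side7.png",im[:,:,::-1])
to(.6065,.0777,.069,6.6)
g6=cv2.cvtColor(cv2.imread("pics/side6.png"),cv2.COLOR_BGR2GRAY);g7=cv2.cvtColor(im,cv2.COLOR_RGB2GRAY)
print("nut bottom px predicted origin z .0281 / .034",proj("side",[[.6065,.0777,.028],[.6065,.0777,.034]]))
for g in(g6,g7):
    print([ (c,*(150+np.nonzero(g[150:190,c]<45)[0][[0,-1]]).tolist()) if (g[150:190,c]<45).any() else c for c in range(350,366,2)])
E
```

```text
time_s: 22.1
tcp_pos: [0.6074, 0.0773, 0.07]
ee_rot: [0.001, 0.586, 0.81, 0.002]
wrist_force: [-0.5, -0.1, 3.5]
opening: 0.451
grip_force: 2.6
shift cm [ 0.06 -0.08  0.1 ] len 0.14 turn [ 0.003  0.003 -1.366] yaw now -71.68 pos [0.6074 0.0774 0.07  ] F [ 0.5 -0.5  1.8] op 0.452 grip 1.6 t 22.1 q6 -0.38
nut bottom px predicted origin z .0281 / .034 [[356.26421373 170.45741834]
 [356.32845552 168.60549508]]
[(350, 154, 172), (352, 160, 173), (354, 160, 174), (356, 160, 174), (358, 160, 174), (360, 160, 174), (362, 161, 173), (364, 172, 172)]
[(350, 171, 172), (352, 171, 173), (354, 172, 173), (356, 172, 173), (358, 167, 173), (360, 157, 173), (362, 150, 172), (364, 162, 171)]
```

```bash
python3 -m creep '[[45.8,0.06,-0.08,0,0,0,-0.08],[45.8,0,0,0,0,0,-0.08],[45.8,0,0,0,0,0,-0.08],[45.8,0,0,0,0,0,-0.08],[45.8,0,0,0,0,0,-0.08],[45.8,0,0,0,0,0,-0.08],[45.8,0,0,0,0,0,-0.08],[45.8,0,0,0,0,0,-0.08],[45.8,0,0,0,0,0,-0.08],[45.8,0,0,0,0,0,-0.08],[45.8,0,0,0,0,0,-0.08],[45.8,0,0,0,0,0,-0.08],[45.8,0,0,0,0,0,-0.08],[45.8,0,0,0,0,0,-0.08],[45.8,0,0,0,0,0,-0.08],[45.8,0,0,0,0,0,-0.08]]'
cat > chk.py <<'E'
from h import *
import sys
im,d=snapshot("side");cv2.imwrite(f"pics/{sys.argv[1]}.png",im[:,:,::-1])
to(.6068,.0776,.069,6.6)
# dark-pixel mass boundary: subpixel bottom edge of black flange against bright plate/navy via V threshold
g=cv2.cvtColor(im,cv2.COLOR_RGB2GRAY).astype(float)
print({c:g[164:180,c].astype(int).tolist() for c in(354,357,360)})
E
python3 chk.py side8; python3 - <<'E'
from h import *
for n in("side6","side7"):
    g=cv2.cvtColor(cv2.imread(f"pics/{n}.png"),cv2.COLOR_BGR2GRAY);print({c:g[164:180,c].tolist() for c in(354,357,360)})
E
```

```text
time_s: 23.75
tcp_pos: [0.6056, 0.078, 0.069]
ee_rot: [0.001, -0.013, 1.0, 0.001]
wrist_force: [0.1, -0.1, 0.8]
opening: 0.46
grip_force: 0.6
shift cm [-0.13 -0.04 -0.  ] len 0.13 turn [ 0.001  0.002 -0.088] yaw now 1.58 pos [0.6055 0.0779 0.069 ] F [-0.3  1.1  0.3] op 0.457 grip 0.1 t 23.8 q6 -1.66
{354: [31, 27, 26, 26, 27, 26, 25, 26, 25, 36, 69, 105, 132, 146, 153, 155], 357: [80, 58, 32, 26, 26, 26, 25, 25, 26, 31, 57, 99, 129, 145, 154, 155], 360: [89, 81, 81, 82, 82, 82, 77, 63, 41, 41, 78, 123, 148, 153, 153, 153]}
{354: [45, 46, 34, 26, 24, 25, 25, 25, 25, 26, 40, 79, 119, 144, 153, 155], 357: [101, 96, 61, 32, 26, 26, 25, 26, 25, 25, 30, 61, 107, 140, 153, 155], 360: [81, 83, 55, 30, 27, 27, 26, 25, 25, 26, 36, 74, 121, 147, 153, 154]}
{354: [140, 140, 140, 140, 139, 133, 113, 76, 38, 29, 54, 97, 130, 145, 153, 155], 357: [108, 101, 88, 82, 79, 72, 65, 51, 33, 27, 49, 91, 126, 149, 174, 187], 360: [49, 41, 30, 25, 25, 26, 25, 26, 29, 37, 72, 119, 148, 167, 197, 215]}
```

```bash
python3 -m creep '[[45.3,-0.1,-0.04,0,0,0,-0.06],[45.3,0,0,0,0,0,-0.06],[45.3,0,0,0,0,0,-0.06],[45.3,0,0,0,0,0,-0.06],[45.3,0,0,0,0,0,-0.06],[45.3,0,0,0,0,0,0]]'
python3 chk.py side9
```

```text
time_s: 24.4
tcp_pos: [0.6065, 0.0775, 0.0689]
ee_rot: [0.001, -0.16, 0.987, 0.001]
wrist_force: [0.5, -0.1, 1.7]
opening: 0.454
grip_force: 3.1
shift cm [-0.03 -0.01 -0.01] len 0.03 turn [0.001 0.002 0.206] yaw now 18.39 pos [0.6065 0.0776 0.0689] F [ 0.3 -0.2  0.2] op 0.454 grip 3.1 t 24.4 q6 -1.95
{354: [31, 28, 25, 25, 25, 26, 26, 26, 26, 39, 73, 108, 133, 146, 153, 155], 357: [74, 53, 32, 26, 25, 24, 25, 26, 25, 31, 60, 100, 129, 145, 153, 155], 360: [45, 33, 26, 25, 25, 24, 25, 26, 26, 41, 81, 125, 149, 153, 153, 154]}
```

```bash
python3 -m creep '[[45.3,0,0,0,0,0,-0.06],[45.3,0,0,0,0,0,-0.06],[45.3,0,0,0,0,0,-0.06],[45.3,0,0,0,0,0,0]]'
python3 chk.py side10; python3 -m creep '[[45.3,0,0,0,0,0,-0.06],[45.3,0,0,0,0,0,-0.06],[45.3,0,0,0,0,0,-0.06],[45.3,0,0,0,0,0,-0.06],[45.3,0,0,0,0,0,0]]'
python3 chk.py side11
```

```text
time_s: 24.85
tcp_pos: [0.6062, 0.0775, 0.0687]
ee_rot: [0.001, -0.248, 0.969, 0.001]
wrist_force: [-0.5, -0.3, -1.2]
opening: 0.455
grip_force: 3.2
shift cm [-0.05 -0.02 -0.03] len 0.06 turn [0.001 0.002 0.386] yaw now 28.7 pos [0.6063 0.0775 0.0687] F [ 0.  -0.5 -0.7] op 0.455 grip 3.2 t 24.9 q6 -2.13
{354: [29, 28, 26, 24, 24, 26, 26, 25, 26, 37, 70, 106, 132, 146, 154, 155], 357: [74, 52, 31, 25, 26, 26, 27, 27, 27, 30, 58, 99, 129, 145, 153, 155], 360: [48, 39, 29, 24, 25, 26, 26, 25, 26, 38, 77, 123, 147, 153, 153, 154]}
time_s: 25.4
tcp_pos: [0.6064, 0.0775, 0.0689]
ee_rot: [0.001, -0.362, 0.932, 0.0]
wrist_force: [-0.1, -0.4, -0.9]
opening: 0.454
grip_force: 3.2
shift cm [-0.03 -0.02 -0.01] len 0.04 turn [0.    0.002 0.626] yaw now 42.45 pos [0.6064 0.0775 0.0689] F [ 0.8 -0.8 -0.5] op 0.454 grip 3.2 t 25.4 q6 -2.37
{354: [31, 26, 25, 26, 24, 24, 26, 26, 26, 40, 76, 110, 133, 146, 153, 155], 357: [74, 53, 31, 26, 26, 25, 25, 25, 25, 31, 59, 100, 129, 144, 153, 155], 360: [44, 33, 26, 27, 25, 25, 25, 25, 25, 39, 80, 124, 148, 152, 152, 154]}
```

The edge height stopped changing while the pads press with 3 N, so the fingers may be carrying the nut. I'll unload it by widening the opening slightly and turning back a little.

```bash
python3 -m creep '[[46,0,0,0,0,0,0.03],[46,0,0,0,0,0,0.03],[46,0,0,0,0,0,0.03],[46,0,0,0,0,0,0]]' 3
python3 chk.py side12
```

```text
time_s: 25.85
tcp_pos: [0.6067, 0.0775, 0.0692]
ee_rot: [0.001, -0.32, 0.947, 0.0]
wrist_force: [-0.1, -0.4, 0.1]
opening: 0.464
grip_force: 0.0
shift cm [-0.02 -0.    0.01] len 0.02 turn [0.    0.003 0.537] yaw now 37.39 pos [0.6066 0.0775 0.0691] F [-0.3 -0.1  0.6] op 0.458 grip 0.0 t 25.9 q6 -2.28
{354: [44, 45, 33, 25, 26, 25, 25, 26, 25, 27, 42, 83, 122, 144, 153, 155], 357: [101, 94, 60, 31, 26, 25, 26, 26, 27, 24, 32, 63, 108, 140, 153, 155], 360: [75, 74, 47, 27, 25, 27, 26, 26, 27, 26, 41, 82, 124, 147, 153, 154]}
```

It dropped: the lower edge is back at 175.4 px (about 17.5 mm) after roughly 190° of counterclockwise turn. Now winding clockwise and following it down.

```bash
python3 -m creep '[[45.8,0,0,0,0,0,0.08],[45.8,0,0,0.04,0,0,0.08],[45.8,0,0,0.04,0,0,0.08],[45.8,0,0,0.04,0,0,0.08],[45.8,0,0,0.04,0,0,0.08],[45.8,0,0,0.04,0,0,0.08],[45.8,0,0,0.04,0,0,0.08],[45.8,0,0,0.04,0,0,0.08],[45.8,0,0,0.04,0,0,0.08],[45.8,0,0,0.04,0,0,0.08],[45.8,0,0,0.04,0,0,0.08],[45.8,0,0,0.04,0,0,0.08],[45.8,0,0,0.04,0,0,0.08],[45.8,0,0,0,0,0,0.08],[45.8,0,0,0,0,0,0.08],[45.8,0,0,0,0,0,0.08],[45.8,0,0,0,0,0,0]]' 3
sed -i 's/164:180/166:184/' chk.py; python3 chk.py side13
```

```text
time_s: 27.6
tcp_pos: [0.6066, 0.0775, 0.0643]
ee_rot: [0.001, 0.308, 0.951, 0.001]
wrist_force: [0.5, 0.4, 0.1]
opening: 0.461
grip_force: 0.0
shift cm [-0.01  0.02 -0.47] len 0.47 turn [ 0.002  0.002 -0.74 ] yaw now -35.82 pos [0.6066 0.0775 0.0643] F [-0.1  0.3 -1.2] op 0.456 grip 0.0 t 27.6 q6 -1.01
{354: [69, 69, 69, 69, 69, 67, 62, 48, 34, 55, 103, 137, 151, 154, 153, 152, 152, 147], 357: [143, 143, 143, 143, 142, 139, 124, 91, 48, 34, 71, 120, 148, 155, 155, 154, 153, 153], 360: [142, 142, 142, 142, 142, 137, 119, 80, 42, 42, 83, 126, 151, 157, 156, 155, 155, 152]}
```

```bash
python3 -m creep '[[45.8,0,0,0.04,0,0,0.08],[45.8,0,0,0.04,0,0,0.08],[45.8,0,0,0.04,0,0,0.08],[45.8,0,0,0.04,0,0,0.08],[45.8,0,0,0.04,0,0,0.08],[45.8,0,0,0.04,0,0,0.08],[45.8,0,0,0.04,0,0,0.08],[45.8,0,0,0,0,0,0.08],[45.8,0,0,0,0,0,0.08],[45.8,0,0,0,0,0,0.08],[45.8,0,0,0,0,0,0.08],[45.8,0,0,0,0,0,0.08],[45.8,0,0,0,0,0,0.08],[45.8,0,0,0,0,0,0.08],[45.8,0,0,0,0,0,0.08],[45.8,0,0,0,0,0,0.08],[45.8,0,0,0,0,0,0.08],[45.8,0,0,0,0,0,0.08]]' 3
python3 chk.py side14; python3 -c "
from h import *
print(np.round(observe()['torque'],2))"
```

```text
time_s: 29.45
tcp_pos: [0.6066, 0.0775, 0.0615]
ee_rot: [0.0, 0.859, 0.511, 0.001]
wrist_force: [0.4, 0.9, -0.6]
opening: 0.457
grip_force: 0.1
shift cm [ 0.02  0.01 -0.75] len 0.75 turn [ 0.003  0.    -2.185] yaw now -118.62 pos [0.6066 0.0775 0.0615] F [-0.5  0.5 -0.1] op 0.459 grip 0.0 t 29.5 q6 0.44
{354: [91, 72, 41, 26, 26, 26, 25, 25, 25, 27, 49, 95, 135, 152, 154, 154, 153, 148], 357: [124, 106, 65, 32, 25, 26, 25, 24, 25, 26, 33, 71, 121, 149, 155, 155, 154, 154], 360: [110, 90, 51, 28, 25, 24, 25, 25, 26, 26, 45, 89, 129, 149, 155, 156, 156, 160]}
[-0.1   0.08 -0.  ]
```

```bash
for i in 1 2; do python3 -m creep '[[45.8,0,0,0,0,0,0.06],[45.8,0,0,0,0,0,0.06],[45.8,0,0,0,0,0,0.06],[45.8,0,0,0,0,0,0.06],[45.8,0,0,0,0,0,0]]' 3
python3 chk.py side15$i; python3 -c "
from h import *
print(np.round(observe()['torque'],2))"; done
```

```text
time_s: 30.0
tcp_pos: [0.6066, 0.0775, 0.0615]
ee_rot: [-0.0, 0.914, 0.407, 0.001]
wrist_force: [0.3, -0.7, 0.1]
opening: 0.457
grip_force: 0.0
shift cm [ 0.02  0.01 -0.75] len 0.75 turn [ 0.003 -0.    -2.419] yaw now -131.98 pos [0.6066 0.0775 0.0615] F [ 0.5  0.3 -0.7] op 0.456 grip 0.0 t 30.1 q6 0.67
{354: [95, 78, 44, 28, 26, 26, 25, 27, 26, 26, 47, 92, 133, 151, 154, 153, 153, 148], 357: [125, 109, 74, 39, 27, 25, 24, 25, 25, 25, 31, 66, 118, 148, 156, 155, 154, 153], 360: [114, 92, 58, 30, 25, 26, 24, 25, 24, 25, 40, 81, 124, 149, 155, 156, 156, 160]}
[-0.05  0.16 -0.01]
time_s: 30.55
tcp_pos: [0.6066, 0.0775, 0.0615]
ee_rot: [-0.0, 0.956, 0.294, 0.001]
wrist_force: [0.2, 0.4, -0.6]
opening: 0.459
grip_force: 0.0
shift cm [ 0.02  0.   -0.75] len 0.75 turn [ 4.000e-03 -1.000e-03 -2.659e+00] yaw now -145.73 pos [0.6066 0.0775 0.0615] F [-0.4 -0.1 -0.2] op 0.458 grip 0.0 t 30.6 q6 0.91
{354: [95, 80, 50, 30, 26, 26, 26, 26, 25, 26, 36, 76, 123, 149, 154, 154, 153, 148], 357: [125, 114, 83, 44, 27, 26, 26, 25, 26, 25, 29, 64, 116, 148, 155, 155, 154, 154], 360: [129, 105, 62, 31, 26, 26, 25, 25, 25, 26, 36, 74, 121, 148, 155, 156, 156, 160]}
[-0.04  0.17 -0.05]
```

```bash
for i in 1 2 3; do python3 -m creep '[[45.8,0,0,0,0,0,0.06],[45.8,0,0,0,0,0,0.06],[45.8,0,0,0,0,0,0.06],[45.8,0,0,0,0,0,0]]' 3 | grep -E "grip|opening"
python3 chk.py side16$i; python3 -c "
from h import *
print(np.round(observe()['torque'],2))"; done
```

```text
opening: 0.459
grip_force: 0.0
shift cm [ 0.02 -0.   -0.75] len 0.75 turn [ 4.000e-03 -1.000e-03 -2.839e+00] yaw now -156.05 pos [0.6066 0.0775 0.0615] F [ 0.4 -0.1 -0.2] op 0.457 grip 0.0 t 31.1 q6 1.09
{354: [96, 80, 51, 30, 25, 26, 26, 25, 26, 25, 36, 75, 123, 149, 154, 154, 154, 148], 357: [126, 117, 87, 48, 27, 26, 24, 24, 26, 26, 27, 57, 109, 143, 154, 155, 154, 154], 360: [116, 102, 67, 34, 25, 25, 26, 25, 25, 27, 36, 74, 120, 148, 155, 156, 157, 160]}
[-0.09  0.13  0.08]
opening: 0.46
grip_force: 0.0
shift cm [ 0.02 -0.   -0.75] len 0.75 turn [ 4.000e-03 -1.000e-03 -3.019e+00] yaw now -166.36 pos [0.6066 0.0775 0.0615] F [ 0.3 -0.5  0.9] op 0.458 grip 0.0 t 31.5 q6 1.27
{354: [95, 81, 51, 29, 25, 26, 24, 25, 24, 25, 36, 75, 123, 150, 154, 154, 153, 149], 357: [125, 116, 88, 47, 26, 26, 26, 26, 26, 26, 28, 62, 116, 148, 155, 155, 154, 154], 360: [117, 102, 67, 36, 29, 27, 28, 27, 24, 26, 31, 66, 116, 147, 155, 156, 156, 155]}
[-0.07  0.14  0.  ]
opening: 0.458
grip_force: 0.0
shift cm [ 0.02 -0.   -0.75] len 0.75 turn [-4.000e-03  2.000e-03  3.085e+00] yaw now -176.67 pos [0.6066 0.0776 0.0615] F [ 0.4 -0.1 -0.1] op 0.462 grip 0.0 t 31.9 q6 1.45
{354: [95, 80, 49, 30, 26, 25, 26, 26, 25, 25, 34, 73, 121, 149, 154, 154, 153, 148], 357: [126, 116, 86, 47, 27, 26, 26, 26, 26, 24, 28, 58, 109, 144, 154, 155, 154, 154], 360: [145, 128, 88, 57, 54, 57, 56, 47, 37, 27, 33, 70, 116, 146, 154, 156, 156, 153]}
[-0.07  0.22  0.02]
```

```bash
for i in 1 2 3; do python3 -m creep '[[45.8,0,0,0,0,0,0.06],[45.8,0,0,0,0,0,0.06],[45.8,0,0,0,0,0,0.06]]' 3 | grep -E "grip|opening"
python3 chk.py side17$i; python3 -c "
from h import *
print(np.round(observe()['torque'],2))"; done
```

```text
opening: 0.457
grip_force: 0.2
shift cm [ 0.02 -0.01 -0.75] len 0.75 turn [-3.0e-03  2.0e-03  2.9e+00] yaw now 172.77 pos [0.6066 0.0775 0.0615] F [-0.1 -0.5 -0.3] op 0.457 grip 0.0 t 32.3 q6 1.64
{354: [95, 80, 49, 29, 25, 26, 25, 24, 24, 25, 36, 72, 121, 149, 154, 154, 153, 148], 357: [125, 117, 87, 48, 27, 26, 26, 27, 26, 25, 26, 53, 103, 140, 153, 155, 154, 154], 360: [134, 133, 127, 120, 118, 117, 115, 100, 69, 37, 32, 65, 116, 147, 155, 156, 156, 154]}
[0.03 0.12 0.  ]
opening: 0.453
grip_force: 0.2
shift cm [ 0.02 -0.01 -0.75] len 0.75 turn [-3.000e-03  2.000e-03  2.721e+00] yaw now 162.48 pos [0.6066 0.0775 0.0615] F [ 0.4  0.2 -0.5] op 0.454 grip 0.0 t 32.6 q6 1.82
{354: [95, 79, 49, 29, 25, 25, 24, 26, 26, 24, 35, 73, 121, 149, 154, 153, 153, 148], 357: [127, 119, 96, 74, 67, 67, 66, 62, 50, 34, 28, 61, 115, 148, 155, 155, 154, 154], 360: [140, 141, 141, 141, 141, 141, 135, 115, 76, 38, 30, 63, 115, 147, 154, 156, 155, 153]}
[0.03 0.18 0.05]
opening: 0.456
grip_force: 1.8
shift cm [ 0.01  0.01 -0.75] len 0.75 turn [-0.003  0.003  2.541] yaw now 152.19 pos [0.6067 0.0778 0.0615] F [ 0.3  1.  -0.1] op 0.457 grip 1.3 t 33.0 q6 2.0
{354: [94, 79, 49, 32, 30, 29, 30, 29, 28, 26, 36, 75, 122, 149, 153, 153, 153, 147], 357: [136, 133, 130, 128, 125, 125, 124, 110, 80, 43, 28, 61, 115, 147, 154, 155, 154, 153], 360: [143, 143, 143, 143, 143, 142, 136, 115, 73, 37, 36, 72, 118, 146, 154, 156, 156, 153]}
[ 0.27 -0.04  0.05]
```

```bash
for i in 1 2; do python3 -m creep '[[45.8,0,0,0,0,0,0.06],[45.8,0,0,0,0,0,0.06],[45.8,0,0,0,0,0,0.06]]' 3 | grep -E "grip|opening"
python3 chk.py side18$i; python3 -c "
from h import *
print(np.round(observe()['torque'],2))"; done
python3 - <<'E'
from h import *
im=cv2.imread("pics/side182.png");t,_=snapshot("top")
a=cv2.resize(im[130:200,320:400],(640,560),interpolation=cv2.INTER_CUBIC)
cv2.imwrite("pics/c7.png",a)
E
```

```text
opening: 0.472
grip_force: 3.0
shift cm [ 0.07  0.03 -0.75] len 0.76 turn [-2.000e-03  4.000e-03  2.362e+00] yaw now 141.92 pos [0.6065 0.0783 0.0615] F [-0.2  2.6  1.2] op 0.476 grip 3.0 t 33.4 q6 2.18
{354: [106, 103, 100, 99, 99, 98, 97, 88, 66, 38, 37, 75, 122, 149, 153, 153, 153, 147], 357: [143, 143, 143, 143, 143, 142, 138, 122, 86, 45, 30, 62, 115, 148, 155, 154, 153, 153], 360: [141, 141, 142, 141, 141, 140, 135, 115, 77, 40, 39, 90, 151, 181, 178, 162, 155, 153]}
[0.6  0.11 0.1 ]
opening: 0.49
grip_force: 3.0
shift cm [ 0.04  0.03 -0.74] len 0.74 turn [-2.000e-03  4.000e-03  2.182e+00] yaw now 131.61 pos [0.6068 0.0781 0.0616] F [ 0.3  3.2 -0.4] op 0.485 grip 3.0 t 33.7 q6 2.36
{354: [139, 140, 142, 143, 143, 142, 137, 117, 76, 38, 36, 75, 122, 148, 153, 153, 152, 147], 357: [143, 143, 142, 143, 143, 142, 138, 123, 89, 46, 30, 61, 116, 148, 155, 154, 153, 153], 360: [126, 117, 103, 96, 97, 96, 91, 78, 60, 38, 42, 104, 175, 206, 199, 172, 157, 159]}
[ 0.71 -0.03  0.04]
```

View pics/c7.png

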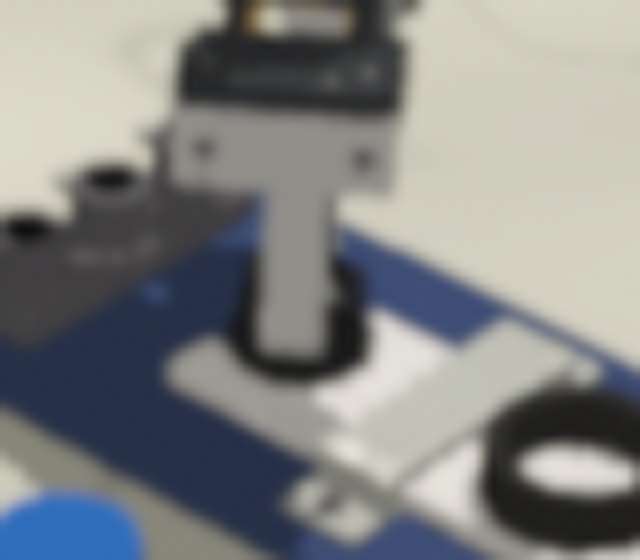

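Side crop: the flange sits flat on the carriage plate at (300,370). The nut has stopped while the fingers are being forced open over its corners, so it is seated. Letting go and rising.

```bash
python3 -m creep '[[56,0,0,0,0,0,0],[56,0,0,0,0,0,0],[56,0,0,0,0,0,0],[56,0,0,-0.5,0,0,0],[60,0,0,-1.5,0,0,0],[60,0,0,-3,0,0,0],[60,0,0,-4,0,0,0],[60,0,0,-4,0,0,0],[60,0,0,-4,0,0,0],[60,0,0,0,0,0,0]]' 3
python3 -c "
from h import *
to(.45,.35,.22,131)"
```

```text
time_s: 34.75
tcp_pos: [0.6099, 0.0771, 0.2406]
ee_rot: [-0.004, 0.912, -0.41, 0.008]
wrist_force: [1.0, -0.1, 0.6]
opening: 0.602
grip_force: 0.0
shift cm [-31.04  -6.15   1.8 ] len 31.7 turn [-0.013 -0.011  0.011] yaw now 131.63 pos [0.6099 0.0771 0.2406] F [ 1.  -0.1  0.6] op 0.602 grip 0.0 t 34.8 q6 2.36
```

Moving aside to see the nut from above and measure its height.

```bash
python3 -m creep '[[60,-4,-0.8,0,0,0,0],[60,-4,-0.8,0,0,0,0],[60,-4,-0.8,0,0,0,0],[60,-4,-0.8,0,0,0,0],[60,-4,-0.8,0,0,0,0],[60,-4,-0.8,0,0,0,0],[60,-4,-0.8,0,0,0,0],[60,0,0,0,0,0,0],[60,0,0,0,0,0,0]]'
python3 - <<'E'
from h import *
im,d=snapshot("top");cv2.imwrite("pics/top9.png",im[:,:,::-1]);X=cloud("top",d)
s,ds=snapshot("side");cv2.imwrite("pics/side19.png",s[:,:,::-1]);
g=cv2.cvtColor(im,cv2.COLOR_RGB2GRAY)
c=proj("top",[.6067,.0777,.03])[0].astype(int);print("px",c)
for n,im_,D in(("top",im,d),("side",s,ds)):
    Y=cloud(n,D);gg=cv2.cvtColor(im_,cv2.COLOR_RGB2GRAY)
    r=np.hypot(Y[...,0]-.6067,Y[...,1]-.0777)
    m=(D>0)&(r<.035)&(gg<70)&(Y[...,2]>.015)
    z=Y[m][:,2];print(n,m.sum(),"top z pct",np.percentile(z,[10,50,80,95]).round(4))
    top=m&(Y[...,2]>.04);
    if n=="top":
        P=Y[top];print("hex centre",P[:,:2].mean(0)); A=np.c_[P[:,:2]-[.6067,.0777],np.ones(len(P))];print("tilt",np.linalg.lstsq(A,P[:,2],rcond=None)[0].round(3))
st=np.array([.6068,.0778]);a=np.radians(6.6);by=np.array([-np.sin(a),np.cos(a)]);bx=np.array([np.cos(a),np.sin(a)])
for x in(-.0285,.0285):
    ys=np.arange(0,.05,.0005);P=np.c_[st+by*ys[:,None]+x*bx,np.full(len(ys),.022)]
    uv=proj("top",P).astype(np.float32);v=cv2.remap(g.astype(np.float32),uv[:,0],uv[:,1],cv2.INTER_LINEAR).ravel()
    i=np.nonzero((v[:-1]-110)*(v[1:]-110)<0)[0];print("nose",x,(.5*i).tolist())
b=cv2.resize(im[100:160,230:330,::-1],(450,270),interpolation=cv2.INTER_CUBIC);e=cv2.resize(s[140:200,315:393,::-1],(350,270),interpolation=cv2.INTER_CUBIC)
cv2.imwrite("pics/c8.png",np.hstack([b,e]))
E
```

```text
time_s: 35.65
tcp_pos: [0.4692, 0.3045, 0.2314]
ee_rot: [-0.009, 0.918, -0.396, -0.007]
wrist_force: [-0.6, -0.1, 0.3]
opening: 0.602
grip_force: 0.0
px [272 134]
top 273 top z pct [0.0228 0.0426 0.0486 0.0509]
hex centre [0.60707055 0.07696354]
tilt [ 0.009 -0.009  0.047]
side 175 top z pct [0.0267 0.041  0.0457 0.0474]
nose -0.0285 [26.5]
nose 0.0285 [14.0, 25.5]
```

View pics/c8.png

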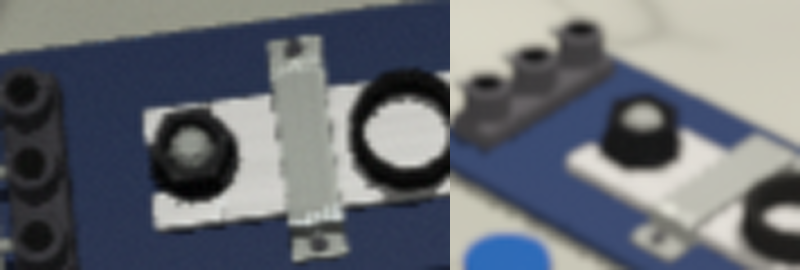

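The nut is seated: hexagon top at about 0.047 m (0.048 expected), level, on the stud. The carriage nose is 26 mm past the axis, so it is home, and nothing is being touched.

```bash
python3 -c "
from plant import *
print(hand_in())"
```

```text
the job is handed in; nothing more can be done
None
```

The job is handed in at about 36 s: the carriage is home around the stud, and the nut, dropped in counterclockwise and then wound clockwise, sits level on the carriage (hexagon top about 47 mm, 48 expected), with the robot clear; during the counterclockwise turn the fingers carried the nut a little, so it dropped only when I eased them.

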